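Store instrument cases battery end down in the sloping rack

ROBOT

A 6-joint arm with a two-finger parallel gripper is mounted at the origin on the work surface. World frame = base frame: x ahead of the robot, y to its left, z up, the work surface at z = 0. Lengths are in m, angles in rad, forces in N, time in s.
With the tool pointing down it reaches from about 0.225 to 0.725 m from the base axis. Payload 3.1 kg.
Tool frame: the origin (TCP) lies at the very end of the fingers, on their centre line; the grasp point (between the pads) lies 19 mm behind it; z points along the fingers, y is the line along which they close (so a half turn about z gives the same grasp; the last joint's range is limited). The gripper opens to 85 mm and grips with 20 to 120 N. Pads are 22 mm wide; open, the fingers measure 114 mm over their backs; the gripper's body (76 mm by 85 mm) begins 54 mm behind the grasp point. The pads swing forward as they close: fully open they stand 13 mm farther back than shut.
Start: joints at [1.094, 0.048, 0.099, 1.622, 0, 1.443], TCP at [0.179, 0.493, 0.231] pointing down, gripper open.
Joint ranges: [-2.91, 2.91], [-0.99, 1.94], [-1.21, 1.42], [-2.12, 2.29], [-1.49, 1.47], [-3.14, 3.14]. Speed limits (rad/s): [2.79, 2.79, 3.14, 3.14, 3.14, 3.14].

INTERFACE

Orientations are given as a unit quaternion [x, y, z, w].
In Python, from plant import read_state, snapshot, calibration, hand_in gives the robot as it stands.
- The arm moves only by the tool move_arm, never from a script. Its argument "steps" is a list of rows, each a list of 7 numbers: the shift along the tool's x, y, z in m, then the turn, a rotation vector about the tool's x, y, z in degrees, then the closure in counts, from 0 (fully open) to 255 (shut). A call has 1 to 12 rows; each row is the pose to reach, as a shift and turn from the pose commanded when the call began, along the tool's axes at that moment; what a row does not reach only later rows make up. A row lasts 1/12 s, in which the tool goes at most 41.7 mm and 7.16 degrees, less where a joint would pass 70% of its speed; a pose out of reach is approached as far as the arm can. A call with a gripper value outside its range is refused whole. The fingers move at their own pace and stop on an object; "squeeze" is the grip in N (left out, the last holds). Time passes only in rows, so rows that repeat a pose let the fingers close. It gives the time, the measured TCP pose, the force, the opening and the grip force at its end, in the units of the state.
- read_state(): the state, without advancing time (a new reading comes with each control period).
- snapshot(name): name is "scene" or "top"; returns the picture (480x640x3 uint8, red, green, blue); there is no depth.
- calibration(name): a dict with "vertical_fov" (degrees; the focal length in pixels is half the picture's height over the tangent of half this angle, whatever the lens; pixels are square), "cx", "cy" (the principal point, pixels), "distortion" ([k1, k2, p1, p2, k3] as OpenCV has them; the pictures are not rectified), "world_to_cam" (4x4, takes a point from world to camera coordinates). Camera axes: x right, y down, z forward; pixel columns grow to the right and rows downward; lengths in m; the calibration is good to about 2 mm. A picture is of the moment at which its call begins. calibration takes no time and is no camera call.
- hand_in(): hands the job in; it is judged then, once.
The state is a dict: "clock": time; "qpos": joint angles; "qd": joint speeds; "joint_torque": joint torques, N m; "position": TCP position; "orientation": TCP orientation; "ft_force": force on the tool from outside, world axes, zero at the start; "ft_torque": the same for the moment, N m; "width": finger opening in m; "grip_force": force on a finger pad.
Only numpy, scipy, OpenCV 4.12 (cv2) and the standard library are available. Lean on these libraries where they do the work, as an engineer would, in place of code of your own. Each camera call takes 0.05 s, during which the arm holds its last target. There are 200 camera calls.

TASK

Two closed instrument cases lie on the top of the emergency trolley; each has a heavy battery end and a light end that look the same, so grip each at mid-length and lift it well clear to find out which end is heavy. Lay each one gently, heavy end down, in its own cradle of the sloping rack, with its lower end at the stop, and let go (light end down, it tips out). When both are stored, turn the keeper bar a quarter turn so that it lies across both cases, and leave the bottle, the steel bowl and the carton where they are.

Things in the scene. Friction and masses are not known exactly. Their poses are not given: they have to be found in the camera images.
- case_a_mid (a point): Centre of a straight, closed, hard grey case with a black band at each end, 160 mm long, 36 x 36 mm section, about 0.39 kg, lying flat. x: along it, z: up. Which end is heavy is hidden and varies from start to start; the balance point is about 33 mm from the centre towards it, so a level case held at mid-length pulls the grip over by about 0.13 N m.
- case_b_mid (a point): Centre of the other, identical case; same axes. Its heavy end varies independently of the first case's.
- case_a: The case of case_a_mid: origin at the centre of its underside, 18 mm below case_a_mid.
- case_b: The case of case_b_mid: origin at the centre of its underside, 18 mm below case_b_mid.
- cradle: The sloping part of a fixed aluminium rack: two cradles side by side at 30 degrees, low ends towards the cases (the robot's right). Origin at rail level at the stops' faces, half-way between the cradles; x up the slope, z square off it, y across. Each cradle is a rail 28 mm wide (a case is wider) with a stop at its low end; side guides 46 mm apart, 20 mm high above the rail, reach from the stop to 48 mm up the slope.
- seat_near (a point): Where the centre of a stored case belongs in the cradle nearer the robot, about 105 mm above the trolley top; axes as the cradle's. The rail's surface is 18 mm below it, the stop's face 81 mm down the slope. The rail ends 4 mm up the slope, so a stored case's upper half overhangs and, light end down, tips out. Beside this point fingers have free room.
- seat_far (a point): The same for the cradle farther from the robot, 140 mm beside the near one; same axes.
- keeper_bar (a point): Centre of the keeper: a steel bar 150 x 16 x 16 mm that turns at its middle on a post half-way between the cradles, near their low ends (66 mm down the slope from the seats, 31 mm farther off the slope). Its underside is 5 mm above stored cases. x: along the bar, z: turning axis, square off the slope. Pinch it across its width at the middle and turn it, or push an end.
- keeper (a joint): Angle of the keeper bar, rad: 0 = open, along the slope between the cradles; grows anticlockwise seen from above (about its z) to its stop at 1.57 = closed, across both cases. Light friction (0.06 N m); stays where it is left.
- gel_mid (a point): Bystander: centre of a clear bottle with a white cap, 60 mm across, 150 mm tall, standing.
- dish_mid (a point): Bystander: centre of a steel bowl, 120 mm across, 45 mm tall.
- carton_mid (a point): Bystander: centre of a closed cardboard carton, 90 x 160 x 45 mm.
Things that resemble listed ones, but are neither listed nor needed, are in the scene too. Leave any blue look-alike of the case_b alone. Leave any orange look-alike of the case_a alone.

How it is judged:
By the outcome, as a careful person would: the job done as asked, in the order asked, and still so for the second after the job is handed in, with the robot touching nothing.
It also fails if it takes over 72 s, if anything falls off the work surface, if the arm or the gripper's body presses on something with over 40 N, if the wrist force passes 120 N, or if a joint passes its speed limit or range.

## Working session

There is one attempt and no reset: what is moved stays moved. The work goes in short steps, Python scripts to look and compute and a tool call to move; the robot and the scene stay as the last step left them, time stands still between calls to the robot, and variables do not carry over. Pictures are saved under pics/ and viewed, at most 10 in all, crops included, and the job is handed in when it is done.

Besides the shell and the picture viewer there is one more tool, called after "Emit:" as name(argument=value, ...) on one line, values as JSON. move_arm: Moves the arm, as the interface text tells. Its arguments: {"type":"object","properties":{"steps":{"type":"array"},"squeeze":{"type":"number"}},"required":["steps"]}

```bash
mkdir -p pics; ls; python3 - <<'E'
from plant import *
import cv2,json
for n in("scene","top"):
    im=snapshot(n); cv2.imwrite(f"pics/{n}0.png",im[...,::-1]); c=calibration(n); print(n,c)
s=read_state(); print(s)
E
```

```text
pics
scene {'vertical_fov': 57.21381840184419, 'cx': 325.2386500510241, 'cy': 233.81926865448048, 'distortion': array([-0.06811975,  0.        ,  0.        ,  0.        ,  0.        ]), 'world_to_cam': array([[-0.26892644,  0.96306872,  0.01331221,  0.27793821],
       [ 0.62867818,  0.18598902, -0.75509723, -0.28038856],
       [-0.72968645, -0.19469652, -0.65547765,  1.47419189],
       [ 0.        ,  0.        ,  0.        ,  1.        ]])}
top {'vertical_fov': 42.79451923230218, 'cx': 319.1066068084379, 'cy': 237.20373769786664, 'distortion': array([-0.04264355,  0.        ,  0.        ,  0.        ,  0.        ]), 'world_to_cam': array([[ 0.02695664, -0.99955778, -0.01255353, -0.14218337],
       [-0.99679384, -0.02593145, -0.07569412,  0.59453447],
       [ 0.07533511,  0.01455374, -0.99705206,  1.29903344],
       [ 0.        ,  0.        ,  0.        ,  1.        ]])}
{'clock': 0.1, 'qpos': array([1.09423239e+00, 4.86928359e-02, 9.77667942e-02, 1.62200213e+00,
       1.82068569e-05, 1.44299661e+00]), 'qd': array([-4.67507821e-04, -9.47007689e-04,  2.06132949e-03,  3.36625932e-05,
        1.80690069e-03, -1.43517677e-03]), 'joint_torque': array([ 2.64471855e-03, -3.39851940e+01,  3.20935071e+01,  1.57560396e-02,
       -1.01650255e-04, -1.55764417e-05]), 'position': array([0.17916551, 0.49290134, 0.23023197]), 'orientation': array([ 1.73499566e-01,  9.84833369e-01, -1.01491476e-03, -3.25913308e-04]), 'ft_force': array([-0.29299635, -0.56284372, -0.2044839 ]), 'ft_torque': array([ 5.47571113e-03,  1.76453058e-02, -7.96970025e-05]), 'grip_force': 0.0, 'width': 0.0855970187107549}
```

View pics/scene0.png

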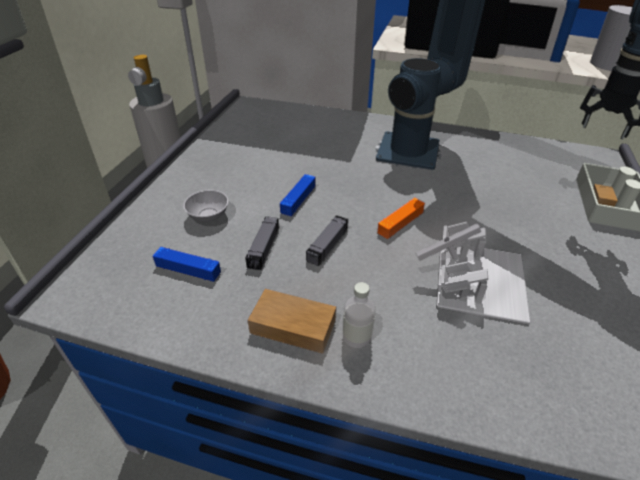

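View pics/top0.png

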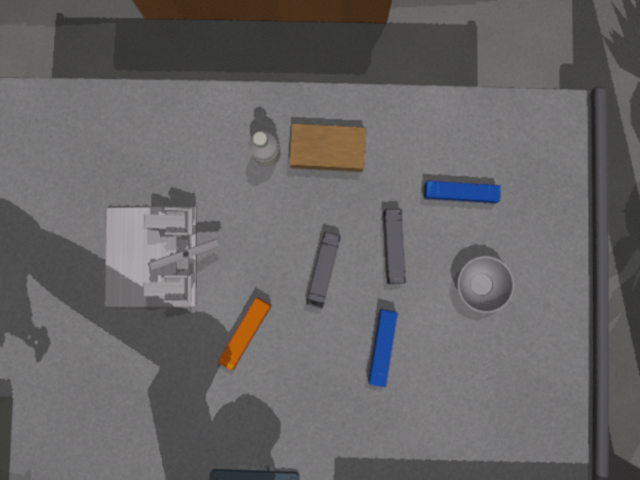

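Scene: two grey cases near (262,242) and (327,240), rack at (460,265), orange/blue decoys. Top: cases at (324,268) and (395,246), rack with keeper at (183,255). Enlarging the top view of both.

```bash
python3 - <<'E'
import cv2,numpy as np
t=cv2.imread("pics/top0.png")
a=cv2.resize(t[195:315,95:235],None,fx=5.7,fy=5,interpolation=cv2.INTER_CUBIC) 
a=cv2.resize(t[195:315,95:235],(700,600),interpolation=cv2.INTER_CUBIC)
cv2.imwrite("pics/rack.png",a)
b=cv2.resize(t[200:312,295:415],(600,560),interpolation=cv2.INTER_CUBIC)
cv2.imwrite("pics/cases.png",b)
E
```

```text
(no output)
```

View pics/rack.png

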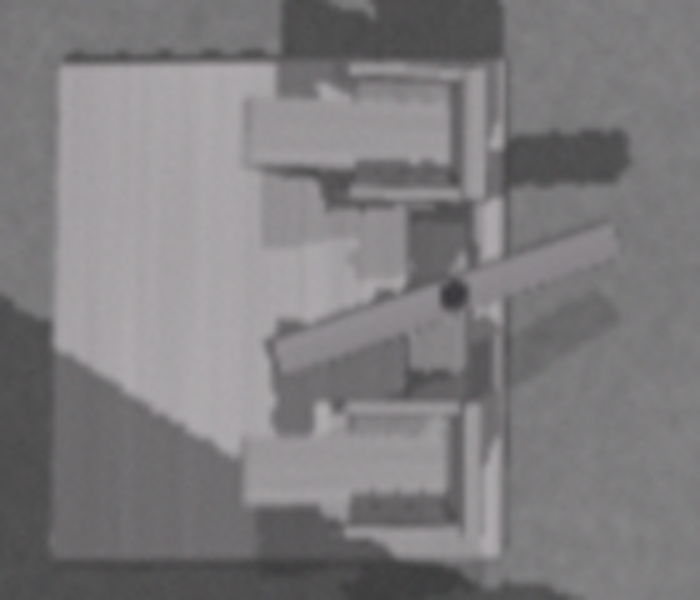

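View pics/cases.png

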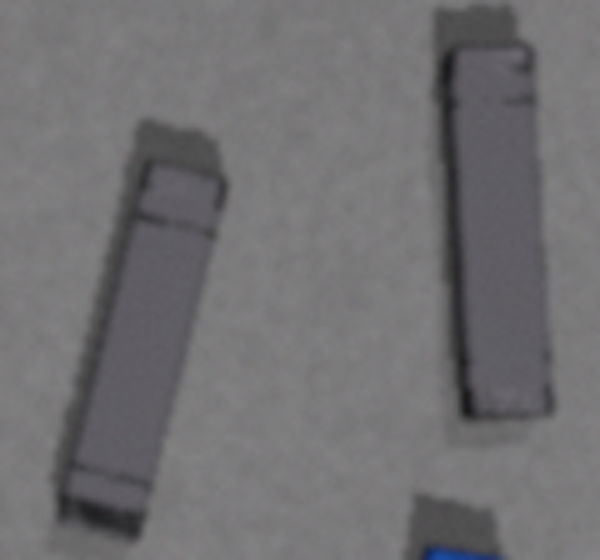

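```bash
cat > h.py <<'E'
from plant import *
import numpy as np, cv2
from scipy.spatial.transform import Rotation as Ro
np.set_printoptions(precision=4,suppress=True)
def ray(n,uv):
    c=calibration(n); f=240/np.tan(np.radians(c["vertical_fov"]/2))
    K=np.array([[f,0,c["cx"]],[0,f,c["cy"]],[0,0,1]])
    p=cv2.undistortPoints(np.array([[uv]],float),K,c["distortion"])[0,0]
    M=c["world_to_cam"]; R=M[:3,:3]
    return -R.T@M[:3,3], R.T@np.array([p[0],p[1],1])
def atz(n,uv,z):
    o,d=ray(n,uv); return o+d*(z-o[2])/d[2]
def proj(n,P):
    c=calibration(n); f=240/np.tan(np.radians(c["vertical_fov"]/2))
    K=np.array([[f,0,c["cx"]],[0,f,c["cy"]],[0,0,1]]); M=c["world_to_cam"]
    return cv2.projectPoints(np.array(P,float).reshape(-1,3),cv2.Rodrigues(M[:3,:3])[0],M[:3,3],K,c["distortion"])[0][:,0]
def down(yaw):  # tool z down, tool x at yaw deg
    return Ro.from_euler('z',yaw,degrees=True)*Ro.from_euler('x',180,degrees=True)
def go(tcp,R,ref=None):
    s=read_state(); p0,R0=(s["position"],Ro.from_quat(s["orientation"])) if ref is None else ref
    print("shift",R0.inv().apply(np.array(tcp)-p0),"turn",np.degrees((R0.inv()*R).as_rotvec()))
E
python3 - <<'E'
from h import *
rk=lambda u,v:(95+u/5,195+v/5)
cs=lambda u,v:(295+u/5,200+v/5)
for nm,q in dict(A=[(145,165),(222,178),(145,510),(65,492)],B=[(450,48),(530,48),(552,412),(465,416)]).items():
    P=np.array([atz("top",cs(*k),.036) for k in q]); e1=(P[0]+P[1])/2; e2=(P[2]+P[3])/2
    print(nm,(e1+e2)/2,np.linalg.norm(e1-e2),"axis deg",np.degrees(np.arctan2(*(e1-e2)[[1,0]])), np.linalg.norm(P[0]-P[1]))
for nm,q in dict(near=[(245,438),(245,503),(447,438),(447,502)],far=[(247,98),(250,166),(450,100),(450,170)]).items():
    P=np.array([atz("top",rk(*k),z) for k,z in zip(q,(.0914,.0914,.049,.049))]); print(nm,P)
print("pivot",atz("top",rk(453,294),.107))
a=atz("top",rk(275,355),.14);b=atz("top",rk(612,238),.073);print("bar ends",a,b)
E
```

```text
A [ 0.5335 -0.1385  0.036 ] 0.14388459647063193 axis deg -11.895317955765835 0.03330805276550496
B [ 0.5823 -0.2883  0.036 ] 0.1562454997336439 axis deg 3.9071182966160447 0.03420625732425335
near [[0.4904 0.2282 0.0914]
 [0.4639 0.2269 0.0914]
 [0.4926 0.1548 0.049 ]
 [0.4657 0.1537 0.049 ]]
far [[0.6302 0.2341 0.0914]
 [0.6021 0.2315 0.0914]
 [0.636  0.1597 0.049 ]
 [0.6061 0.1584 0.049 ]]
pivot [0.551  0.1413 0.107 ]
bar ends [0.5237 0.2032 0.14  ] [0.5775 0.0838 0.073 ]
```

```bash
python3 - <<'E'
from h import *
cs=lambda u,v:(295+u/5,200+v/5)
q=[(145,165),(222,178),(140,540),(60,517)]
P=np.array([atz("top",cs(*k),.036) for k in q]); e1=(P[0]+P[1])/2; e2=(P[2]+P[3])/2
print((e1+e2)/2,np.linalg.norm(e1-e2),np.degrees(np.arctan2(*(e1-e2)[[1,0]])))
go([.528,-.137,.2],down(168))
E
```

```text
[ 0.5277 -0.1376  0.036 ] 0.15565220431991564 -11.660114245470812
shift [-0.5431 -0.4727  0.0311] turn [-0.1197 -0.025  -7.9827]
```

Emit:
move_arm(steps=[[-0.543,-0.473,0.03,0,0,-8,0],[-0.543,-0.473,0.03,0,0,-8,0],[-0.543,-0.473,0.03,0,0,-8,0],[-0.543,-0.473,0.03,0,0,-8,0],[-0.543,-0.473,0.03,0,0,-8,0],[-0.543,-0.473,0.03,0,0,-8,0],[-0.543,-0.473,0.03,0,0,-8,0],[-0.543,-0.473,0.03,0,0,-8,0],[-0.543,-0.473,0.03,0,0,-8,0],[-0.543,-0.473,0.03,0,0,-8,0],[-0.543,-0.473,0.03,0,0,-8,0],[-0.543,-0.473,0.03,0,0,-8,0]])

```text
clock: 1.1
position: [0.4204, 0.0564, 0.2102]
orientation: [0.105, 0.995, 0.0, -0.0]
ft_force: [1.3, 0.6, -0.1]
width: 0.0854
grip_force: 0.0
```

```bash
python3 - <<'E'
from h import *
print(read_state()["position"]);go([.528,-.137,.1],down(168.3))
E
```

```text
[0.4204 0.0564 0.2102]
shift [-0.1455 -0.1668  0.1101] turn [ 0.0113 -0.0147 -0.3043]
```

Emit:
move_arm(steps=[[-0.13,-0.15,0.08,0,0,0,0],[-0.13,-0.15,0.08,0,0,0,0],[-0.13,-0.15,0.08,0,0,0,0],[-0.13,-0.15,0.08,0,0,0,0],[-0.13,-0.15,0.08,0,0,0,0],[-0.13,-0.15,0.08,0,0,0,0],[-0.13,-0.15,0.08,0,0,0,0],[-0.13,-0.15,0.08,0,0,0,0],[-0.13,-0.15,0.08,0,0,0,0]])

```text
clock: 1.85
position: [0.5159, -0.1143, 0.1312]
orientation: [0.104, 0.995, 0.0, 0.0]
ft_force: [-1.1, 0.5, -0.1]
width: 0.0856
grip_force: 0.0
```

```bash
python3 - <<'E'
from h import *
s=read_state();print(s["position"],s["qpos"]);go([.528,-.137,.004],down(168.3))
E
```

```text
[ 0.5159 -0.1143  0.1312] [-0.3453  0.0577 -0.0896  1.4236  0.0005 -0.1371]
shift [-0.0166 -0.0198  0.1272] turn [ 0.0267 -0.0006 -0.2245]
```

Emit:
move_arm(steps=[[-0.017,-0.02,0.06,0,0,0,0],[-0.017,-0.02,0.06,0,0,0,0],[-0.017,-0.02,0.09,0,0,0,0],[-0.017,-0.02,0.11,0,0,0,0],[-0.017,-0.02,0.127,0,0,0,0],[-0.017,-0.02,0.127,0,0,0,0],[-0.017,-0.02,0.127,0,0,0,0],[-0.017,-0.02,0.127,0,0,0,255],[-0.017,-0.02,0.127,0,0,0,255],[-0.017,-0.02,0.127,0,0,0,255],[-0.017,-0.02,0.127,0,0,0,255],[-0.017,-0.02,0.127,0,0,0,255]], squeeze=100)

```text
clock: 2.85
position: [0.5302, -0.1387, 0.0056]
orientation: [0.104, 0.995, -0.0, 0.002]
ft_force: [0.2, 0.5, 11.4]
width: 0.0345
grip_force: 101.9
```

Emit:
move_arm(steps=[[0,0,0,0,0,0,255],[0,0,0,0,0,0,255],[0,0,0,0,0,0,255],[0,0,0,0,0,0,255]])

```text
clock: 3.18
position: [0.5302, -0.1387, 0.0056]
orientation: [0.104, 0.995, 0.0, 0.002]
ft_force: [0.2, 0.7, 6.1]
width: 0.0344
grip_force: 100.7
```

Emit:
move_arm(steps=[[0,0,-0.02,0,0,0,255],[0,0,-0.05,0,0,0,255],[0,0,-0.08,0,0,0,255],[0,0,-0.11,0,0,0,255],[0,0,-0.14,0,0,0,255],[0,0,-0.17,0,0,0,255],[0,0,-0.2,0,0,0,255],[0,0,-0.23,0,0,0,255],[0,0,-0.24,0,0,0,255],[0,0,-0.24,0,0,0,255],[0,0,-0.24,0,0,0,255],[0,0,-0.24,0,0,0,255]])

```text
clock: 4.18
position: [0.5275, -0.1381, 0.2404]
orientation: [0.104, 0.995, 0.001, -0.003]
ft_force: [-0.9, -1.1, -4.6]
width: 0.0347
grip_force: 100.4
```

```bash
cat >> h.py <<'E'
Nr=np.array([.4775,.2155,.105]); Fr=np.array([.6172,.220,.105])
hh=np.array([-.04,.9992,0]); xc=np.cos(np.pi/6)*hh+[0,0,.5]; zc=-.5*hh+[0,0,np.cos(np.pi/6)]
def seatR(sgn): # tool x = sgn*x_c
    x=sgn*xc; z=-zc; return Ro.from_matrix(np.c_[x,np.cross(z,x),z])
def seat(S,sgn,up=0,off=0,d=.014,along=0): # along: case centre offset in tool x from TCP
    return S+up*xc+(off-d)*zc-sgn*along*xc
E
python3 - <<'E'
from h import *
s=read_state();print(s["position"],s["ft_force"],s["ft_torque"],Ro.from_quat(s["orientation"]).inv().apply(s["ft_torque"]))
for g in(1,-1):
  print(g,seat(Nr,g,.012,.15),seat(Fr,g,.012,.15)); go(seat(Fr,g,.012,.15),seatR(g))
cv2.imwrite("pics/lift.png",cv2.resize(snapshot("scene")[100:300,200:440],(720,600))[...,::-1])
E
```

```text
[ 0.5275 -0.1381  0.2404] [-0.8976 -1.091  -4.6324] [0.0032 0.0885 0.0195] [ 0.0154  0.0872 -0.0193]
1 [0.4798 0.1579 0.2288] [0.6195 0.1624 0.2288]
shift [-0.0277  0.313   0.0117] turn [-19.9457  25.1841  73.8154]
-1 [0.4798 0.1579 0.2288] [0.6195 0.1624 0.2288]
shift [-0.0277  0.313   0.0117] turn [ -26.9321  -21.3301 -101.6887]
```

View pics/lift.png

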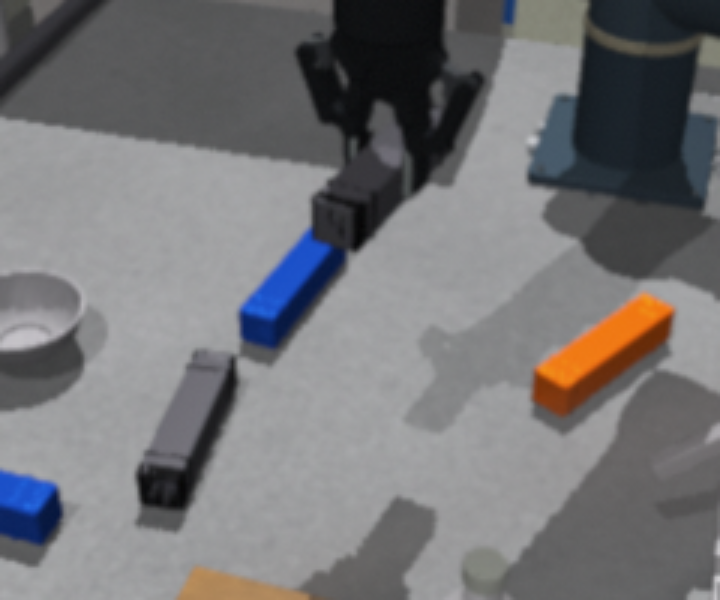

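```bash
python3 - <<'E'
from h import *
s=read_state();R=Ro.from_quat(s["orientation"]);print(s["ft_force"],s["ft_torque"])
for al in(-.01,0,.01):
    c=[[-.08-0+al,y,-.014+z] for y in(-.018,.018) for z in(-.018,.018)]
    print(al,(proj("scene",R.apply(c)+s["position"])-[200,100])*3)
E
```

```text
[-0.5239  0.4195 -4.5872] [-0.0101  0.0169 -0.0262]
-0.01 [[299.9118 202.7036]
 [301.3396 247.1173]
 [347.077  216.7906]
 [347.305  261.4772]]
0 [[307.3415 195.6162]
 [308.5688 239.8772]
 [354.2515 209.496 ]
 [354.2924 254.0307]]
0.01 [[314.6599 188.6372]
 [315.6927 232.7444]
 [361.3163 202.3146]
 [361.176  246.6962]]
```

```bash
python3 - <<'E'
from h import *
T=[];F=[]
for i in range(12):
    snapshot("top"); s=read_state(); T.append(s["ft_torque"]);F.append(s["ft_force"])
print(np.mean(T,0),np.std(T,0),np.mean(F,0)); print(np.array(T)[:,1], s["joint_torque"],s["qpos"])
E
```

```text
[0.0331 0.0972 0.0009] [0.0261 0.0308 0.0246] [-0.0958 -0.1132 -3.2638]
[0.0872 0.08   0.118  0.1378 0.0796 0.0724 0.0248 0.0972 0.0884 0.1316
 0.1258 0.123 ] [ -0.001  -38.014   33.7315  -0.1053   0.0174   0.0001] [-0.3788  0.1078  0.1875  1.6501 -0.     -0.1696]
```

```bash
python3 - <<'E'
from h import *
go(seat(Fr,1,.012,.15,along=.004),seatR(1))
E
```

```text
shift [-0.0272  0.3098  0.017 ] turn [-19.7894  25.4808  73.884 ]
```

Emit:
move_arm(steps=[[-0.027,0.31,0,-19.8,25.5,73.9,255],[-0.027,0.31,0,-19.8,25.5,73.9,255],[-0.027,0.31,0,-19.8,25.5,73.9,255],[-0.027,0.31,0,-19.8,25.5,73.9,255],[-0.027,0.31,0,-19.8,25.5,73.9,255],[-0.027,0.31,0,-19.8,25.5,73.9,255],[-0.027,0.31,0,-19.8,25.5,73.9,255],[-0.027,0.31,0,-19.8,25.5,73.9,255],[-0.027,0.31,0,-19.8,25.5,73.9,255],[-0.027,0.31,0,-19.8,25.5,73.9,255],[-0.027,0.31,0,-19.8,25.5,73.9,255],[-0.027,0.31,0,-19.8,25.5,73.9,255]])

```text
clock: 5.83
position: [0.6192, 0.158, 0.2426]
orientation: [0.671, 0.694, 0.179, -0.187]
ft_force: [-0.3, -0.3, -3.6]
width: 0.0347
grip_force: 101.5
```

Emit:
move_arm(steps=[[0,0,0,0,0,0,255],[0,0,0,0,0,0,255],[0,0,0,0,0,0,255],[0,0,0,0,0,0,255]])

```text
clock: 6.17
position: [0.6198, 0.1594, 0.2439]
orientation: [0.669, 0.697, 0.179, -0.186]
ft_force: [0.4, -0.7, -3.7]
width: 0.0343
grip_force: 101.5
```

```bash
python3 - <<'E'
from h import *
s=read_state();print(s["position"],s["qpos"],s["ft_force"]);go(seat(Fr,1,.012,.05,along=.004),seatR(1))
cv2.imwrite("pics/over.png",cv2.resize(snapshot("scene")[140:330,380:620],(758,600))[...,::-1])
R=Ro.from_quat(s["orientation"])
c=[[x,y,-.014+z] for x in(-.076,.084) for y in(-.018,.018) for z in(-.018,.018)]
print((proj("scene",R.apply(c)+s["position"])-[380,140])*[758/240,600/190])
E
```

```text
[0.6198 0.1594 0.2439] [-0.104   0.3387  0.3732  1.6878  0.5175  1.404 ] [ 0.4376 -0.6916 -3.7047]
shift [-0.0089 -0.0002  0.1146] turn [0.0109 0.0086 0.054 ]
[[135.1576 196.8557]
 [155.8201 240.3399]
 [131.3552 231.4712]
 [152.7093 275.6047]
 [397.7109 121.9588]
 [414.3297 170.7088]
 [402.8242 156.9934]
 [419.8161 206.6333]]
```

View pics/over.png

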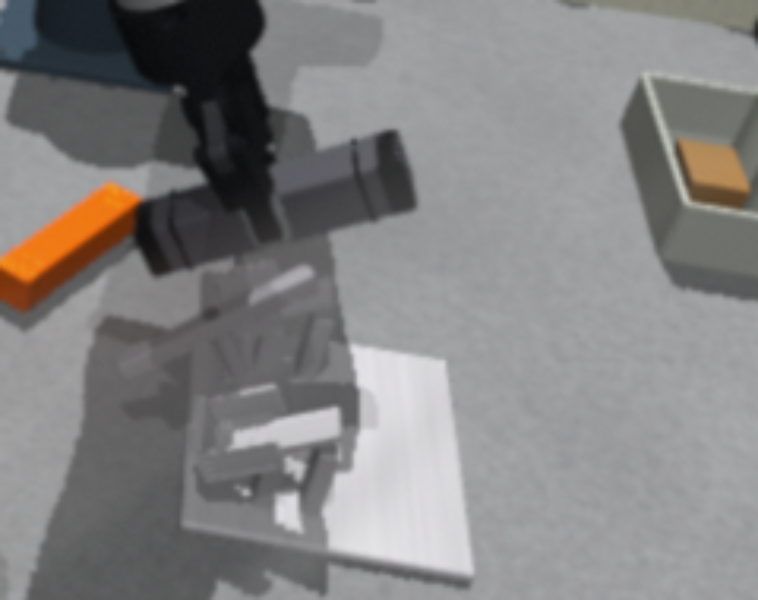

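Emit:
move_arm(steps=[[-0.009,0,0.03,0,0,0,255],[-0.009,0,0.06,0,0,0,255],[-0.009,0,0.09,0,0,0,255],[-0.009,0,0.11,0,0,0,255],[-0.009,0,0.125,0,0,0,255],[-0.009,0,0.135,0,0,0,255],[-0.009,0,0.143,0,0,0,255],[-0.009,0,0.15,0,0,0,255],[-0.009,0,0.153,0,0,0,255],[-0.009,0,0.155,0,0,0,255],[-0.009,0,0.155,0,0,0,255],[-0.009,0,0.155,0,0,0,255]])

```text
clock: 7.22
position: [0.6173, 0.2286, 0.1058]
orientation: [0.669, 0.696, 0.18, -0.186]
ft_force: [-0.6, 0.4, -3.1]
width: 0.0347
grip_force: 101.6
```

```bash
python3 - <<'E'
from h import *
s=read_state();print(s["position"],s["ft_force"]);go(seat(Fr,1,0,0,along=.004),seatR(1))
im=snapshot("top")
cv2.imwrite("pics/dn.png",cv2.resize(im[195:315,95:235],(700,600),interpolation=cv2.INTER_CUBIC)[...,::-1])
E
```

```text
[0.6173 0.2286 0.1058] [-0.5619  0.4437 -3.0536]
shift [-0.0119 -0.0004  0.0104] turn [ 0.074  -0.0218 -0.0046]
```

View pics/dn.png

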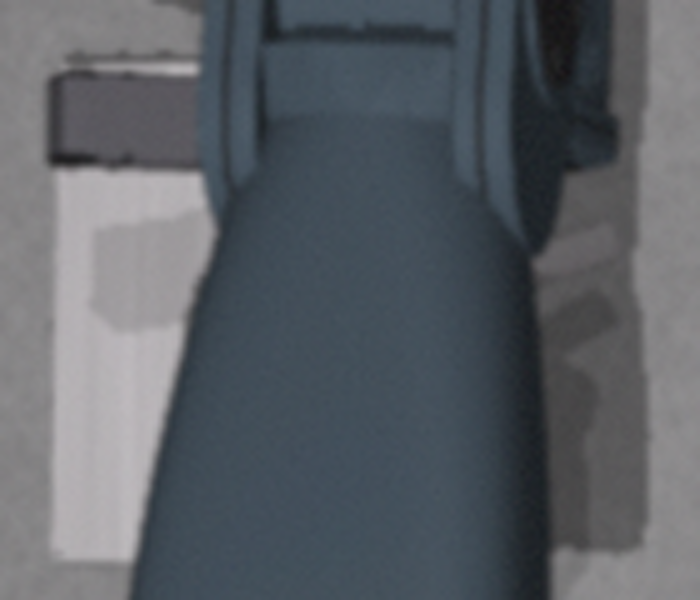

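Only the case's upper end shows at (55–200, 75–160), the arm hides the rest; no contact yet. Lowering further.

Emit:
move_arm(steps=[[0,0,0.004,0,0,0,255],[0,0,0.007,0,0,0,255],[0,0,0.009,0,0,0,255],[0,0,0.01,0,0,0,255],[0,0,0.01,0,0,0,255]])

```text
clock: 7.68
position: [0.6167, 0.2331, 0.0979]
orientation: [0.67, 0.696, 0.179, -0.186]
ft_force: [-3.9, -4.4, 3.0]
width: 0.0347
grip_force: 102.6
```

Emit:
move_arm(steps=[[-0.003,0,0.0,0,0,0,255],[-0.006,0,0,0,0,0,255],[-0.008,0,0,0,0,0,255],[-0.009,0,0,0,0,0,255],[-0.009,0,0,0,0,0,255]])

```text
clock: 8.1
position: [0.6184, 0.2268, 0.0943]
orientation: [0.669, 0.696, 0.182, -0.186]
ft_force: [0.1, 1.0, 5.8]
width: 0.0351
grip_force: 102.7
```

```bash
python3 - <<'E'
from h import *
go(seat(Fr,1,0,0,along=.004),seatR(1))
for i in range(4): snapshot("top"); s=read_state();print(s["position"],s["ft_force"],s["ft_torque"])
E
```

```text
shift [-0.0045 -0.0014  0.0013] turn [ 0.2168 -0.1838  0.094 ]
[0.6184 0.2269 0.0943] [0.4667 0.5689 6.1658] [-0.2106  0.1004 -0.0519]
[0.6184 0.2269 0.0943] [-0.6942  0.9976  4.9337] [-0.1925  0.1049 -0.0094]
[0.6183 0.2268 0.0942] [-0.7881 -0.1657  5.8706] [-0.1948  0.1257 -0.0144]
[0.6183 0.2268 0.0943] [0.0759 0.563  6.0472] [-0.1689  0.0626  0.0065]
```

Emit:
move_arm(steps=[[-0.002,0,0.0,0,0,0,255],[-0.004,0,0,0,0,0,255],[-0.005,0,0,0,0,0,255],[-0.005,0,0,0,0,0,255]])

```text
clock: 8.63
position: [0.6183, 0.2266, 0.0948]
orientation: [0.667, 0.696, 0.185, -0.189]
ft_force: [-2.0, 9.5, 10.9]
width: 0.0345
grip_force: 102.7
```

```bash
python3 - <<'E'
from h import *
go(seat(Fr,1,0,0,along=.004),seatR(1))
for i in range(2): snapshot("top"); s=read_state();print(s["position"],Ro.from_quat(s["orientation"]).inv().apply(s["ft_force"]),s["ft_torque"])
E
```

```text
shift [-0.0046 -0.0014  0.0019] turn [ 0.2294 -0.6968  0.2165]
[0.6183 0.2266 0.0948] [12.9792 -0.8787 -4.8709] [ 1.6232  0.5548 -0.1059]
[0.6183 0.2266 0.0948] [13.3024 -0.7031 -5.4798] [ 1.5869  0.5574 -0.0618]
```

Emit:
move_arm(steps=[[0.003,0,0,0,0,0,255],[0.003,0,0,0,0,0,255],[0.003,0,0,0,0,0,90],[0.003,0,0,0,0,0,90],[0.003,0,0,0,0,0,90],[0.003,0,0,0,0,0,90],[0.003,0,0,0,0,0,90]])

```text
clock: 9.32
position: [0.6164, 0.2241, 0.0899]
orientation: [0.67, 0.696, 0.179, -0.187]
ft_force: [0.6, -0.3, 0.3]
width: 0.055
grip_force: 0.0
```

```bash
python3 - <<'E'
from h import *
s=read_state();print(s["position"],s["ft_force"],s["width"])
im=snapshot("scene")
cv2.imwrite("pics/rel.png",cv2.resize(im[200:330,400:560],(738,600),interpolation=cv2.INTER_CUBIC)[...,::-1])
E
```

```text
[0.6164 0.2241 0.0899] [ 0.5503 -0.2822  0.2531] 0.05501870520966979
```

View pics/rel.png

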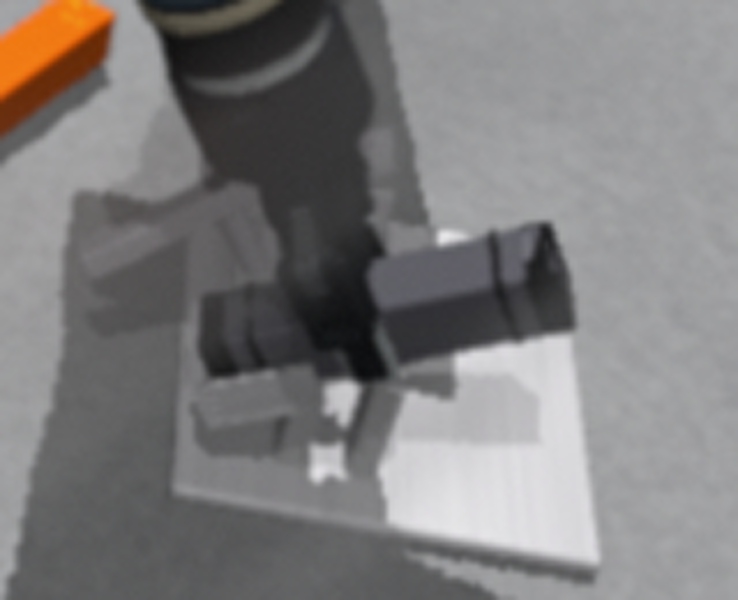

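The case lies in the far cradle between the guides (low end at ~(215,335) in the crop, upper end (560,280)), free of the gripper. Retreating and going to case B.

Emit:
move_arm(steps=[[0,0,-0.02,0,0,0,90],[0,0,-0.05,0,0,0,90],[0,0,-0.08,0,0,0,90],[0,0,-0.11,0,0,0,60],[0,0,-0.14,0,0,0,0],[0,0,-0.16,0,0,0,0],[0,0,-0.16,0,0,0,0],[0,0,-0.16,0,0,0,0]])

```text
clock: 10.03
position: [0.6211, 0.1436, 0.2305]
orientation: [0.67, 0.696, 0.18, -0.186]
ft_force: [-0.1, -0.5, -0.1]
width: 0.0856
grip_force: 0.0
```

```bash
python3 - <<'E'
from h import *
s=read_state();print(s["position"]);go([.5823,-.288,.16],down(183.9))
print(proj("top",Fr+.08*xc+.018*zc))
E
```

```text
[0.6211 0.1436 0.2305]
shift [-0.4074 -0.0555 -0.154 ] turn [ 24.0623 -23.1341 -89.367 ]
[[110.1843 217.8836]]
```

Emit:
move_arm(steps=[[-0.407,-0.055,-0.154,24.1,-23.1,-89.4,0],[-0.407,-0.055,-0.154,24.1,-23.1,-89.4,0],[-0.407,-0.055,-0.154,24.1,-23.1,-89.4,0],[-0.407,-0.055,-0.154,24.1,-23.1,-89.4,0],[-0.407,-0.055,-0.154,24.1,-23.1,-89.4,0],[-0.407,-0.055,-0.154,24.1,-23.1,-89.4,0],[-0.407,-0.055,-0.154,24.1,-23.1,-89.4,0],[-0.407,-0.055,-0.154,24.1,-23.1,-89.4,0],[-0.407,-0.055,-0.154,24.1,-23.1,-89.4,0],[-0.407,-0.055,-0.154,24.1,-23.1,-89.4,0],[-0.407,-0.055,-0.154,24.1,-23.1,-89.4,0],[-0.407,-0.055,-0.154,24.1,-23.1,-89.4,0]])

```text
clock: 11.03
position: [0.5801, -0.2909, 0.154]
orientation: [0.042, 0.999, 0.02, -0.025]
ft_force: [-0.7, 0.0, -0.4]
width: 0.085
grip_force: 0.0
```

Emit:
move_arm(steps=[[0,0,0,0,0,0,0],[0,0,0,0,0,0,0],[0,0,0,0,0,0,0]])

```text
clock: 11.28
position: [0.5821, -0.2856, 0.1581]
orientation: [0.043, 0.999, 0.021, -0.023]
ft_force: [0.5, -0.1, 0.7]
width: 0.0854
grip_force: 0.0
```

```bash
python3 - <<'E'
from h import *
s=read_state();print(s["position"],s["qpos"]);go([.5823,-.288,.16],down(183.9))
im=snapshot("top"); cv2.imwrite("pics/t1.png",cv2.resize(im[195:315,95:235],(700,600),interpolation=cv2.INTER_CUBIC)[...,::-1])
E
```

```text
[ 0.5821 -0.2856  0.1581] [-0.5659  0.4436  0.4214  1.6103  0.0132 -0.4798]
shift [-0.0003 -0.0023 -0.002 ] turn [ 2.5079 -2.5991 -8.8531]
```

View pics/t1.png

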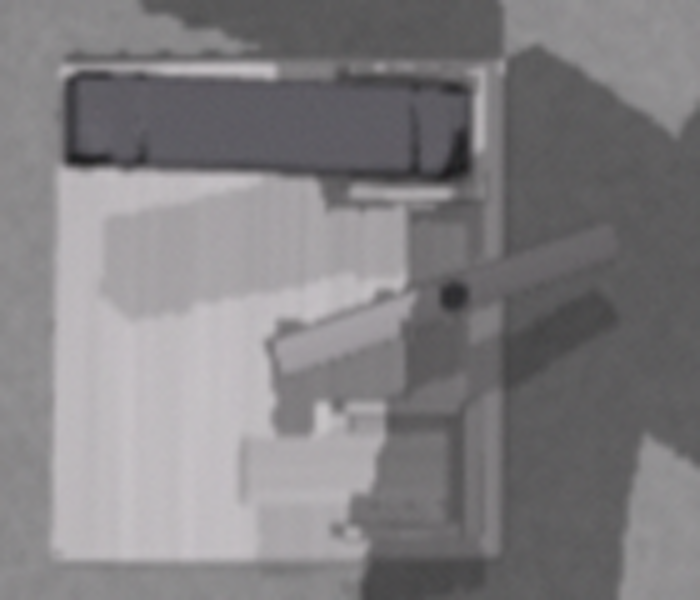

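Case A sits fully seated in the far cradle (ends at u≈68 and 470, against the stop); the keeper is unchanged. Now case B.

```bash
python3 - <<'E'
from h import *
go([.5823,-.288,.1],down(183.9));go([.5823,-.288,.004],down(183.9))
E
```

```text
shift [-0.0028 -0.0044  0.0583] turn [ 2.4693 -2.5591 -8.8224]
shift [-0.0074 -0.0082  0.1541] turn [ 2.4693 -2.5591 -8.8224]
```

Emit:
move_arm(steps=[[-0.003,-0.004,0.03,2.5,-2.6,-8.8,0],[-0.003,-0.004,0.058,2.5,-2.6,-8.8,0],[-0.005,-0.006,0.09,2.5,-2.6,-8.8,0],[-0.006,-0.007,0.12,2.5,-2.6,-8.8,0],[-0.007,-0.008,0.14,2.5,-2.6,-8.8,0],[-0.007,-0.008,0.152,2.5,-2.6,-8.8,0],[-0.007,-0.008,0.153,2.5,-2.6,-8.8,0],[-0.007,-0.008,0.153,2.5,-2.6,-8.8,0],[-0.007,-0.008,0.153,2.5,-2.6,-8.8,255],[-0.007,-0.008,0.153,2.5,-2.6,-8.8,255],[-0.007,-0.008,0.153,2.5,-2.6,-8.8,255],[-0.007,-0.008,0.153,2.5,-2.6,-8.8,255]])

```text
clock: 12.33
position: [0.5828, -0.2894, 0.0075]
orientation: [-0.034, 0.999, -0.001, 0.002]
ft_force: [0.2, 2.7, 1.3]
width: 0.0388
grip_force: 0.7
```

Emit:
move_arm(steps=[[0,0,0,0,0,0,255],[0,0,0,0,0,0,255],[0,0,0,0,0,0,255],[0,0,0,0,0,0,255]])

```text
clock: 12.67
position: [0.5831, -0.2895, 0.0077]
orientation: [-0.034, 0.999, -0.001, 0.002]
ft_force: [0.2, 0.8, 6.1]
width: 0.0343
grip_force: 100.8
```

Emit:
move_arm(steps=[[0,0,-0.02,0,0,0,255],[0,0,-0.05,0,0,0,255],[0,0,-0.08,0,0,0,255],[0,0,-0.11,0,0,0,255],[0,0,-0.14,0,0,0,255],[0,0,-0.17,0,0,0,255],[0,0,-0.2,0,0,0,255],[0,0,-0.23,0,0,0,255],[0,0,-0.24,0,0,0,255],[0,0,-0.24,0,0,0,255],[0,0,-0.24,0,0,0,255],[0,0,-0.24,0,0,0,255]])

```text
clock: 13.67
position: [0.5805, -0.2882, 0.2425]
orientation: [-0.034, 0.999, 0.001, -0.001]
ft_force: [0.3, -0.3, -4.7]
width: 0.0344
grip_force: 100.7
```

```bash
python3 - <<'E'
from h import *
T=[];F=[]
for i in range(10):
    snapshot("top"); s=read_state(); T.append(s["ft_torque"]);F.append(s["ft_force"])
print(s["position"],s["width"],np.mean(T,0),np.std(T,0),np.mean(F,0),s["qpos"])
for g in(1,-1):go(seat(Nr,g,.012,.15),seatR(g))
E
```

```text
[ 0.5813 -0.2885  0.2455] 0.034515006440904966 [ 0.007  -0.1404 -0.01  ] [0.0248 0.0224 0.0298] [-0.0423  0.1751 -3.8732] [-0.5638  0.393   0.531   1.7069 -0.0004 -0.6321]
shift [0.0708 0.4524 0.016 ] turn [-23.9407  23.3925  89.3318]
shift [0.0708 0.4524 0.016 ] turn [-23.214  -23.7581 -86.147 ]
```

```bash
python3 - <<'E'
from h import *
go(seat(Nr,-1,.016,.15,d=.010,along=.003),seatR(-1))
E
```

```text
shift [0.0707 0.4564 0.009 ] turn [-23.214  -23.7581 -86.147 ]
```

Emit:
move_arm(steps=[[0.071,0.456,0,-23.2,-23.8,-86.1,255],[0.071,0.456,0,-23.2,-23.8,-86.1,255],[0.071,0.456,0,-23.2,-23.8,-86.1,255],[0.071,0.456,0,-23.2,-23.8,-86.1,255],[0.071,0.456,0,-23.2,-23.8,-86.1,255],[0.071,0.456,0,-23.2,-23.8,-86.1,255],[0.071,0.456,0,-23.2,-23.8,-86.1,255],[0.071,0.456,0,-23.2,-23.8,-86.1,255],[0.071,0.456,0,-23.2,-23.8,-86.1,255],[0.071,0.456,0,-23.2,-23.8,-86.1,255],[0.071,0.456,0,-23.2,-23.8,-86.1,255],[0.071,0.456,0,-23.2,-23.8,-86.1,255]])

```text
clock: 15.17
position: [0.4762, 0.1675, 0.2466]
orientation: [-0.665, 0.705, 0.178, 0.171]
ft_force: [-0.7, -1.3, -4.3]
width: 0.0345
grip_force: 102.1
```

Emit:
move_arm(steps=[[0,0,0,0,0,0,255],[0,0,0,0,0,0,255],[0,0,0,0,0,0,255],[0,0,0,0,0,0,255]])

```text
clock: 15.5
position: [0.4799, 0.1605, 0.2452]
orientation: [-0.66, 0.711, 0.175, 0.17]
ft_force: [0.6, -0.0, -3.7]
width: 0.0345
grip_force: 102.1
```

```bash
python3 - <<'E'
from h import *
s=read_state();print(s["position"],s["qpos"],s["ft_force"]);go(seat(Nr,-1,.016,.06,d=.010,along=.003),seatR(-1))
E
```

```text
[0.4799 0.1605 0.2452] [-0.1172 -0.0664 -0.0619  1.6268  0.4909 -1.6267] [ 0.6431 -0.0427 -3.6955]
shift [0.0007 0.003  0.0989] turn [-1.751  -1.687  -6.0983]
```

Emit:
move_arm(steps=[[0.0005,0.003,0.03,-1.75,-1.7,-6.1,255],[0.0005,0.003,0.05,-1.75,-1.7,-6.1,255],[0.0005,0.003,0.07,-1.75,-1.7,-6.1,255],[0.0005,0.003,0.09,-1.75,-1.7,-6.1,255],[0.0005,0.003,0.099,-1.75,-1.7,-6.1,255],[0.0005,0.003,0.099,-1.75,-1.7,-6.1,255],[0.0005,0.003,0.099,-1.75,-1.7,-6.1,255]])

```text
clock: 16.08
position: [0.4772, 0.2078, 0.1577]
orientation: [0.697, -0.668, -0.187, -0.179]
ft_force: [0.3, 0.2, -3.6]
width: 0.0345
grip_force: 102.2
```

```bash
python3 - <<'E'
from h import *
s=read_state();print(s["position"],s["ft_force"]);go(seat(Nr,-1,.016,0,d=.010,along=.003),seatR(-1))
E
```

```text
[0.4772 0.2078 0.1577] [ 0.2786  0.177  -3.6374]
shift [ 0.0008 -0.0007  0.0595] turn [0.099  0.0662 0.0893]
```

Emit:
move_arm(steps=[[0,-0.001,0.015,0,0,0,255],[0,-0.001,0.028,0,0,0,255],[0,-0.001,0.038,0,0,0,255],[0,-0.001,0.046,0,0,0,255],[0,-0.001,0.051,0,0,0,255],[0,-0.001,0.055,0,0,0,255],[0,-0.001,0.058,0,0,0,255],[0,-0.001,0.059,0,0,0,255],[0,-0.001,0.059,0,0,0,255]])

```text
clock: 16.83
position: [0.4769, 0.2379, 0.1065]
orientation: [0.697, -0.668, -0.187, -0.179]
ft_force: [-0.2, -0.4, -3.6]
width: 0.0343
grip_force: 102.2
```

```bash
python3 - <<'E'
from h import *
s=read_state();print(s["position"],s["ft_force"],s["ft_torque"]);go(seat(Nr,-1,0,0,d=.010,along=.003),seatR(-1))
E
```

```text
[0.4769 0.2379 0.1065] [-0.1606 -0.3657 -3.5518] [-0.7951 -0.02    0.0009]
shift [0.0171 0.0004 0.0001] turn [0.0991 0.0835 0.1472]
```

Emit:
move_arm(steps=[[0,0,0.002,0,0,0,255],[0,0,0.004,0,0,0,255],[0,0,0.004,0,0,0,255],[0,0,0.004,0,0,0,255]])

```text
clock: 17.17
position: [0.4774, 0.2385, 0.1061]
orientation: [0.697, -0.669, -0.186, -0.179]
ft_force: [-6.6, -8.5, 10.3]
width: 0.0343
grip_force: 104.3
```

```bash
python3 - <<'E'
from h import *
s=read_state();print(s["position"],s["ft_force"],s["ft_torque"]);go(seat(Nr,-1,0,0,d=.010,along=.003),seatR(-1))
E
```

```text
[0.4774 0.2385 0.1061] [-6.6334 -8.4875 10.2753] [-1.349   1.2775  0.6506]
shift [ 0.0174  0.0008 -0.0005] turn [-0.0144 -0.0411  0.0834]
```

Emit:
move_arm(steps=[[0.003,-0.001,-0.002,0,0,0,255],[0.006,-0.001,-0.002,0,0,0,255],[0.009,-0.001,-0.002,0,0,0,255],[0.012,-0.001,-0.002,0,0,0,255],[0.015,-0.001,-0.002,0,0,0,255],[0.017,-0.001,-0.002,0,0,0,255],[0.017,-0.001,-0.002,0,0,0,255]])

```text
clock: 17.75
position: [0.4808, 0.2305, 0.1051]
orientation: [0.698, -0.664, -0.19, -0.189]
ft_force: [-8.8, 10.2, 18.2]
width: 0.0346
grip_force: 113.5
```

```bash
python3 - <<'E'
from h import *
s=read_state();print(s["position"],s["ft_force"],Ro.from_quat(s["orientation"]).inv().apply(s["ft_force"]));go(seat(Nr,-1,0,0,d=.010,along=.003),seatR(-1))
E
```

```text
[0.4808 0.2305 0.1051] [-8.7537 10.1685 18.1918] [-18.4975   8.0573 -10.1925]
shift [0.0099 0.0041 0.0024] turn [-0.2869  1.0862  0.7207]
```

The inner finger has met the end of the not-quite-open keeper bar. Backing off and lifting, then nudging the bar towards fully open.

Emit:
move_arm(steps=[[-0.006,0,-0.002,0,0,0,255],[-0.018,0,-0.002,0,0,0,255],[-0.018,0,-0.01,0,0,0,255],[-0.018,0,-0.025,0,0,0,255],[-0.018,0,-0.04,0,0,0,255],[-0.018,0.02,-0.04,0,0,0,255],[-0.018,0.02,-0.04,0,0,0,255],[-0.018,0.02,-0.04,0,0,0,255]])

```text
clock: 18.42
position: [0.458, 0.2182, 0.139]
orientation: [0.697, -0.668, -0.188, -0.179]
ft_force: [0.7, 0.1, -4.5]
width: 0.0344
grip_force: 103.2
```

```bash
cat >> h.py <<'E'
def cradle(p): # coords of TCP in (x_c, y_c(-> robot), z_c) about mid of seats
    d=np.array(p)-(Nr+Fr)/2; return np.array([d@xc,d@np.cross(zc,xc),d@zc])
E
python3 - <<'E'
from h import *
s=read_state();print(s["position"],s["ft_force"]);go(seat(Nr,-1,0,0,d=.010,along=.003),seatR(-1)); print(cradle(s["position"]),cradle(Nr))
im=snapshot("top"); cv2.imwrite("pics/t2.png",im[...,::-1])
# bar lower end visible? brightness along low end at bar tip
print(proj("top",[[.5775,.0838,.073]]))
E
```

```text
[0.458  0.2182 0.139 ] [ 0.7078  0.121  -4.4813]
shift [ 0.017  -0.0195  0.0377] turn [0.1595 0.0385 0.074 ]
[0.0205 0.0893 0.0275] [ 0.0005  0.0699 -0.0003]
[[217.4018 242.5886]]
```

Emit:
move_arm(steps=[[0.014,0,0.006,0,0,0,255],[0.027,0,0.006,0,0,0,255],[0.027,-0.008,0.006,0,0,0,255],[0.027,-0.016,0.006,0,0,0,255],[0.027,-0.022,0.006,0,0,0,255],[0.027,-0.028,0.006,0,0,0,255],[0.027,-0.033,0.006,0,0,0,255],[0.027,-0.038,0.006,0,0,0,255],[0.027,-0.042,0.006,0,0,0,255],[0.027,-0.042,0.006,0,0,0,255]])

```text
clock: 19.3
position: [0.5025, 0.2005, 0.1212]
orientation: [0.698, -0.668, -0.187, -0.18]
ft_force: [0.3, 1.2, -4.0]
width: 0.0344
grip_force: 103.3
```

```bash
python3 - <<'E'
from h import *
s=read_state();print(cradle(s["position"]),s["ft_force"])
im=snapshot("top"); t=cv2.imread("pics/top0.png")[...,::-1]
d=cv2.absdiff(im,t).max(2); print(d[236:262:2,200:224:2])
E
```

```text
[-0.0052  0.0455  0.0218] [ 0.3231  1.2458 -3.982 ]
[[ 38  35  36  37  35  37  39  38  38  38  37  37]
 [ 39  40  39  37  40  48  67  69  64  62  54  46]
 [ 77  75  71  69  60  68  69  89  96  83  88  87]
 [ 88  78  70  75  82  92 100 106  95  81  86  88]
 [ 66  74  91  97  96  93 101  96  94  88  89  88]
 [ 95  94  95  95  88  90 101  89  80  85  93  88]
 [ 90  88  91  90  80  83  86  64  70  85  87  95]
 [ 84  82  88  77  67  74  73  66  70  83  81  99]
 [ 72  63  71  68  69  82  67  63  74  83  85  97]
 [ 65  64  73  62  63  74  52  51  66  75  91  99]
 [ 61  63  71  53  50  56  45  51  55  71  97  97]
 [ 59  57  53  43  49  58  48  45  56  60  93 103]
 [ 47  46  47  42  50  55  44  46  66  70  98 104]]
```

Emit:
move_arm(steps=[[0,0.01,0,0,0,0,255],[-0.006,0.0245,0,0,0,0,255],[-0.014,0.0245,0,0,0,0,255],[-0.014,0.0245,0.008,0,0,0,255],[-0.014,0.0245,0.016,0,0,0,255],[-0.014,0.0245,0.023,0,0,0,255],[-0.014,0.0245,0.027,0,0,0,255],[-0.014,0.0245,0.03,0,0,0,255],[-0.014,0.0245,0.031,0,0,0,255],[-0.014,0.0245,0.032,0,0,0,255]])

```text
clock: 20.18
position: [0.4757, 0.2274, 0.1]
orientation: [0.697, -0.668, -0.188, -0.179]
ft_force: [-2.0, -1.8, -0.8]
width: 0.0344
grip_force: 103.9
```

```bash
python3 - <<'E'
from h import *
s=read_state();print(cradle(s["position"]),s["ft_force"]);go(seat(Nr,-1,0,0,d=.010,along=.003),seatR(-1))
E
```

```text
[ 0.0084  0.0712 -0.0106] [-2.018  -1.8104 -0.7703]
shift [ 0.0049 -0.0013 -0.0003] turn [0.1457 0.0785 0.1201]
```

Light contact with the rail; sliding to the stop.

Emit:
move_arm(steps=[[0.002,-0.001,0.0005,0,0,0,255],[0.004,-0.001,0.0005,0,0,0,255],[0.006,-0.001,0.0005,0,0,0,255],[0.008,-0.001,0.0005,0,0,0,255],[0.008,-0.001,0.0005,0,0,0,255]])

```text
clock: 20.6
position: [0.4774, 0.2206, 0.0961]
orientation: [0.697, -0.668, -0.188, -0.18]
ft_force: [0.0, 0.7, -4.7]
width: 0.0341
grip_force: 103.4
```

```bash
python3 - <<'E'
from h import *
s=read_state();print(cradle(s["position"]),s["ft_force"],Ro.from_quat(s["orientation"]).inv().apply(s["ft_force"]));go(seat(Nr,-1,0,0,d=.010,along=.003),seatR(-1))
E
```

```text
[ 0.0005  0.0698 -0.0105] [ 0.0464  0.7096 -4.6904] [ 1.7424 -0.0763  4.4118]
shift [-0.003   0.0001 -0.0002] turn [0.0696 0.1226 0.1277]
```

Emit:
move_arm(steps=[[0.002,0,0.001,0,0,0,255],[0.004,0,0.001,0,0,0,255],[0.005,0,0.001,0,0,0,255],[0.005,0,0.001,0,0,0,255]])

```text
clock: 20.93
position: [0.4775, 0.2204, 0.0965]
orientation: [0.697, -0.667, -0.19, -0.183]
ft_force: [-3.5, 8.0, 6.5]
width: 0.0346
grip_force: 104.1
```

```bash
python3 - <<'E'
from h import *
s=read_state();print(cradle(s["position"]),s["ft_force"],Ro.from_quat(s["orientation"]).inv().apply(s["ft_force"]))
E
```

```text
[ 0.0005  0.0696 -0.0101] [-3.5088  8.0424  6.4668] [-10.3424   3.1475  -1.3918]
```

Emit:
move_arm(steps=[[-0.004,0,0,0,0,0,255],[-0.004,0,0,0,0,0,255],[-0.004,0,0,0,0,0,95],[-0.004,0,0,0,0,0,95],[-0.004,0,0,0,0,0,95],[-0.004,0,0,0,0,0,95],[-0.004,0,-0.02,0,0,0,95],[-0.004,0,-0.05,0,0,0,95],[-0.004,0,-0.08,0,0,0,95],[-0.004,0,-0.11,0,0,0,95],[-0.004,0,-0.13,0,0,0,95],[-0.004,0,-0.13,0,0,0,95]])

```text
clock: 21.93
position: [0.4829, 0.1536, 0.2114]
orientation: [0.697, -0.668, -0.184, -0.182]
ft_force: [0.1, 0.2, 0.8]
width: 0.0535
grip_force: 0.0
```

Emit:
move_arm(steps=[[-0.05,0.1,-0.1,0,0,0,95],[-0.05,0.1,-0.1,0,0,0,95],[-0.05,0.1,-0.1,0,0,0,95],[-0.05,0.1,-0.1,0,0,0,95],[-0.05,0.1,-0.1,0,0,0,95],[-0.05,0.1,-0.1,0,0,0,95]])

```text
clock: 22.43
position: [0.3809, 0.1441, 0.319]
orientation: [0.698, -0.668, -0.186, -0.18]
ft_force: [-0.7, 0.7, -0.2]
width: 0.054
grip_force: 0.0
```

```bash
python3 - <<'E'
from h import *
s=read_state();print(s["position"],s["qpos"],s["ft_force"])
im=snapshot("top"); sc=snapshot("scene")
a=cv2.resize(im[195:315,95:235],(466,400),interpolation=cv2.INTER_CUBIC); b=cv2.resize(sc[200:330,390:540],(334,290),interpolation=cv2.INTER_CUBIC)
o=np.zeros((400,800,3),np.uint8); o[:,:466]=a; o[:290,466:]=b
cv2.imwrite("pics/both.png",o[...,::-1])
E
```

```text
[0.3809 0.1441 0.319 ] [-0.2088 -0.2504 -0.087   1.8745  0.5067 -1.8596] [-0.7135  0.7121 -0.206 ]
```

View pics/both.png

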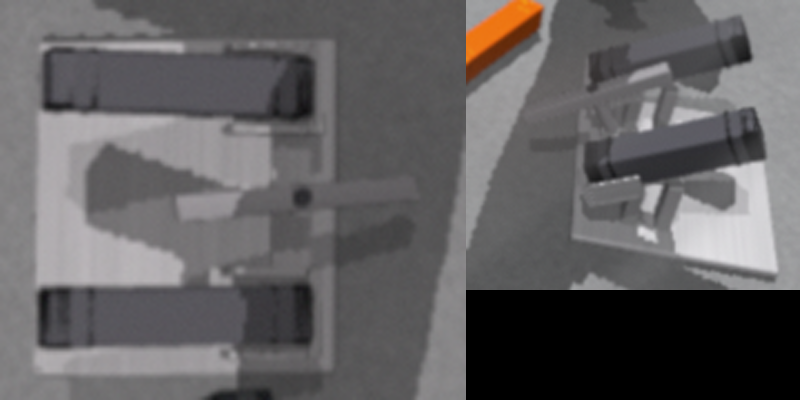

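Both cases are seated at their stops (low ends at u≈310 in the left crop), and the bar is now almost fully open, from (177,210) to (417,190). Flipping the wrist for the keeper turn.

Emit:
move_arm(steps=[[0,0,0,0,0,85,95],[0,0,0,0,0,85,95],[0,0,0,0,0,85,95],[0,0,0,0,0,85,95],[0,0,0,0,0,85,95],[0,0,0,0,0,85,95],[0,0,0,0,0,85,95],[0,0,0,0,0,85,95],[0,0,0,0,0,85,95],[0,0,0,0,0,85,95],[0,0,0,0,0,85,95],[0,0,0,0,0,85,95]])

```text
clock: 23.53
position: [0.3805, 0.1443, 0.3161]
orientation: [-0.06, 0.964, 0.26, 0.003]
ft_force: [-0.2, -0.1, -0.1]
width: 0.0537
grip_force: 0.0
```

```bash
cat >> h.py <<'E'
def bar(ang,off): 
    return (Nr+Fr)/2-.066*xc+(.013+off)*zc, Ro.from_rotvec(np.radians(ang)*zc)*seatR(1)
E
python3 - <<'E'
from h import *
k=lambda u,v:(95+u*1.5/5,195+v*1.5/5)
best=None
for a in np.radians(np.arange(-2,12,1)):
    y=np.cross(zc,xc); c=(Nr+Fr)/2-.066*xc+.039*zc; d=np.cos(a)*xc+np.sin(a)*y
    P=proj("top",[c+.075*d,c-.075*d]); v=P[0]-P[1]; print(round(np.degrees(a)),P.round(1).tolist(),v[1]/v[0]) if abs(v[1]/v[0]+20/240)<.04 else 0
print(k(177,208),k(417,190))
s=read_state();print(s["position"],s["qpos"]); go(*bar(4,.12))
E
```

```text
4 [[148.7, 256.3], [220.9, 252.1]] -0.05857992663132066
5 [[148.8, 256.9], [220.8, 251.4]] -0.07657304083962327
6 [[148.8, 257.6], [220.8, 250.8]] -0.09461926660431594
7 [[148.9, 258.3], [220.7, 250.2]] -0.11272988828015151
(148.1, 257.4) (220.1, 252.0)
[0.3805 0.1443 0.3161] [-0.2083 -0.2452 -0.0896  1.8747  0.5067 -0.3703]
shift [-0.1602 -0.1276  0.0819] turn [-0.1275 -0.39   90.6975]
```

Emit:
move_arm(steps=[[-0.16,-0.128,0.06,0,0,89.7,95],[-0.16,-0.128,0.06,0,0,89.7,95],[-0.16,-0.128,0.06,0,0,89.7,95],[-0.16,-0.128,0.06,0,0,89.7,95],[-0.16,-0.128,0.06,0,0,89.7,95],[-0.16,-0.128,0.06,0,0,89.7,95],[-0.16,-0.128,0.06,0,0,89.7,95],[-0.16,-0.128,0.06,0,0,89.7,95],[-0.16,-0.128,0.06,0,0,89.7,95],[-0.16,-0.128,0.06,0,0,89.7,95],[-0.16,-0.128,0.06,0,0,89.7,95],[-0.16,-0.128,0.06,0,0,89.7,95]])

```text
clock: 24.53
position: [0.5532, 0.0839, 0.2063]
orientation: [0.613, 0.746, 0.192, -0.176]
ft_force: [0.8, -0.5, -0.3]
width: 0.0536
grip_force: 0.0
```

Emit:
move_arm(steps=[[0,0,0,0,0,4,95],[0,0,0,0,0,4,95],[0,0,0,0,0,4,95],[0,0,0,0,0,4,95]])

```text
clock: 24.87
position: [0.5533, 0.0837, 0.2081]
orientation: [0.636, 0.726, 0.187, -0.18]
ft_force: [-0.7, 0.1, 0.1]
width: 0.0537
grip_force: 0.0
```

```bash
python3 - <<'E'
from h import *
s=read_state();print(s["position"],s["qpos"]); go(*bar(5,.04));go(*bar(5,0))
E
```

```text
[0.5533 0.0837 0.2081] [-0.2504  0.1994  0.1312  1.6718  0.5003  1.1446]
shift [-0.0015 -0.0003  0.1034] turn [-0.2305 -0.1508  0.2297]
shift [-0.0016 -0.0002  0.1434] turn [-0.2305 -0.1508  0.2297]
```

Emit:
move_arm(steps=[[-0.0015,0,0.04,0,0,0,95],[-0.0015,0,0.075,0,0,0,95],[-0.0015,0,0.1,0,0,0,95],[-0.0015,0,0.115,0,0,0,95],[-0.0015,0,0.127,0,0,0,95],[-0.0015,0,0.136,0,0,0,95],[-0.0015,0,0.142,0,0,0,95],[-0.0015,0,0.142,0,0,0,95],[-0.0015,0,0.142,0,0,0,95]], squeeze=25)

```text
clock: 25.62
position: [0.551, 0.1531, 0.0864]
orientation: [0.636, 0.726, 0.188, -0.179]
ft_force: [0.3, -0.8, -0.3]
width: 0.0535
grip_force: 0.0
```

Emit:
move_arm(steps=[[0,0,0,0,0,0,255],[0,0,0,0,0,0,255],[0,0,0,0,0,0,255],[0,0,0,0,0,0,255],[0,0,0,0,0,0,255],[0,0,0,0,0,0,255]])

```text
clock: 26.12
position: [0.5515, 0.1528, 0.0872]
orientation: [0.637, 0.726, 0.188, -0.179]
ft_force: [-0.7, -2.5, 4.2]
width: 0.0153
grip_force: 27.5
```

```bash
python3 - <<'E'
from h import *
s=read_state();print(s["position"],s["qpos"],s["ft_force"],s["ft_torque"]); go(*bar(5,0));go(*bar(91,0))
E
```

```text
[0.5515 0.1528 0.0872] [-0.1293  0.202  -0.1061  1.3599  0.5164  1.2846] [-0.7056 -2.5378  4.2404] [-0.5566  0.0307  0.0452]
shift [-0.0006 -0.0016  0.0041] turn [ 0.0068 -0.0589  0.2278]
shift [-0.0006 -0.0016  0.0041] turn [  0.0496  -0.0423 -85.7722]
```

Emit:
move_arm(steps=[[0,0,0,0,0,-7,255],[0,0,0,0,0,-14,255],[0,0,0,0,0,-21,255],[0,0,0,0,0,-28,255],[0,0,0,0,0,-35,255],[0,0,0,0,0,-42,255],[0,0,0,0,0,-49,255],[0,0,0,0,0,-56,255],[0,0,0,0,0,-63,255],[0,0,0,0,0,-70,255],[0,0,0,0,0,-77,255],[0,0,0,0,0,-83,255]])

```text
clock: 27.12
position: [0.5532, 0.1543, 0.0881]
orientation: [-0.008, 0.965, 0.261, -0.007]
ft_force: [2.8, 4.1, 2.1]
width: 0.0153
grip_force: 27.1
```

Emit:
move_arm(steps=[[0,0,0,0,0,-1,255],[0,0,0,0,0,-2,255],[0,0,0,0,0,-2,255]])

```text
clock: 27.37
position: [0.5531, 0.1544, 0.0881]
orientation: [-0.022, 0.965, 0.261, -0.003]
ft_force: [4.6, 3.7, 3.5]
width: 0.0154
grip_force: 27.3
```

```bash
python3 - <<'E'
from h import *
s=read_state();print(s["position"],s["qpos"],s["ft_force"],s["ft_torque"]); go(*bar(90,0))
E
```

```text
[0.5531 0.1544 0.0881] [-0.1281  0.2023 -0.105   1.3572  0.5207 -0.1978] [4.5852 3.7047 3.4714] [ 0.094  -0.4491 -0.863 ]
shift [ 0.0033 -0.0025  0.0041] turn [0.2658 0.1876 0.3202]
```

Emit:
move_arm(steps=[[0,0,0,0,0,0,110],[0,0,0,0,0,0,110],[0,0,0,0,0,0,110],[0,0,0,0,0,0,110],[0,0,-0.02,0,0,0,110],[0,0,-0.05,0,0,0,110],[0,0,-0.09,0,0,0,110],[0,0,-0.13,0,0,0,110],[0,0,-0.17,0,0,0,110],[0,0,-0.2,0,0,0,110],[0,0,-0.2,0,0,0,110]])

```text
clock: 28.28
position: [0.5577, 0.0499, 0.2655]
orientation: [-0.021, 0.966, 0.258, -0.0]
ft_force: [0.2, -0.8, 1.3]
width: 0.0485
grip_force: 0.0
```

```bash
python3 - <<'E'
from h import *
s=read_state();print(s["position"]); go([.35,-.1,.28],Ro.from_quat(s["orientation"]))
E
```

```text
[0.5577 0.0499 0.2655]
shift [ 0.2135 -0.1143 -0.0849] turn [0. 0. 0.]
```

Emit:
move_arm(steps=[[0.213,-0.114,-0.085,0,0,0,110],[0.213,-0.114,-0.085,0,0,0,110],[0.213,-0.114,-0.085,0,0,0,110],[0.213,-0.114,-0.085,0,0,0,110],[0.213,-0.114,-0.085,0,0,0,110],[0.213,-0.114,-0.085,0,0,0,110],[0.213,-0.114,-0.085,0,0,0,110],[0.213,-0.114,-0.085,0,0,0,110],[0.213,-0.114,-0.085,0,0,0,110]])

```text
clock: 29.03
position: [0.3488, -0.0973, 0.2752]
orientation: [-0.021, 0.965, 0.26, -0.005]
ft_force: [0.7, 0.2, 0.0]
width: 0.0485
grip_force: 0.0
```

```bash
python3 - <<'E'
from h import *
# compare with the open-bar picture (same scale crop) without viewing: bar line by bright/gradient along predicted closed bar
im=snapshot("top"); cv2.imwrite("pics/fin.png",im[...,::-1])
y=np.cross(zc,xc); c=(Nr+Fr)/2-.066*xc+.039*zc
g=cv2.cvtColor(im,cv2.COLOR_RGB2GRAY).astype(int)
for t in np.arange(-.09,.0901,.01):
    row=[g[tuple(proj("top",c+t*y+q*xc)[0].round().astype(int)[::-1])] for q in np.arange(-.03,.0301,.006)]
    print(round(t,3),row)
E
```

```text
-0.09 [np.int64(140), np.int64(136), np.int64(150), np.int64(128), np.int64(112), np.int64(105), np.int64(99), np.int64(87), np.int64(80), np.int64(105), np.int64(113)]
-0.08 [np.int64(140), np.int64(132), np.int64(148), np.int64(138), np.int64(83), np.int64(61), np.int64(63), np.int64(90), np.int64(64), np.int64(93), np.int64(92)]
-0.07 [np.int64(140), np.int64(132), np.int64(155), np.int64(137), np.int64(111), np.int64(151), np.int64(156), np.int64(97), np.int64(63), np.int64(93), np.int64(91)]
-0.06 [np.int64(137), np.int64(128), np.int64(174), np.int64(129), np.int64(103), np.int64(151), np.int64(157), np.int64(93), np.int64(64), np.int64(92), np.int64(93)]
-0.05 [np.int64(136), np.int64(131), np.int64(174), np.int64(114), np.int64(108), np.int64(153), np.int64(158), np.int64(94), np.int64(48), np.int64(63), np.int64(63)]
-0.04 [np.int64(137), np.int64(132), np.int64(143), np.int64(115), np.int64(108), np.int64(152), np.int64(158), np.int64(112), np.int64(156), np.int64(158), np.int64(148)]
-0.03 [np.int64(135), np.int64(129), np.int64(152), np.int64(121), np.int64(106), np.int64
[... 1392 characters left out ...]
, np.int64(83), np.int64(82), np.int64(87)]
0.06 [np.int64(90), np.int64(91), np.int64(116), np.int64(125), np.int64(122), np.int64(155), np.int64(161), np.int64(101), np.int64(68), np.int64(91), np.int64(91)]
0.07 [np.int64(89), np.int64(90), np.int64(115), np.int64(121), np.int64(118), np.int64(153), np.int64(160), np.int64(105), np.int64(72), np.int64(92), np.int64(92)]
0.08 [np.int64(91), np.int64(87), np.int64(116), np.int64(123), np.int64(90), np.int64(60), np.int64(79), np.int64(91), np.int64(85), np.int64(94), np.int64(79)]
0.09 [np.int64(95), np.int64(91), np.int64(117), np.int64(108), np.int64(114), np.int64(81), np.int64(87), np.int64(85), np.int64(81), np.int64(81), np.int64(84)]
```

The bar lies straight across both cases (uniform bright strip from −75 to +75 mm at the closed angle).

```bash
python3 -c "
from plant import *
print(hand_in())"
```

```text
the job is handed in; nothing more can be done
None
```

I stored both cases heavy end down against their stops, turned the keeper bar closed across them, and handed the job in at about 29 s; along the way a finger bumped the bar, so I nudged it nearer fully open before storing the second case.

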